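# Move the slicing stop to the other board's T-track

### The arm

A 6-joint arm with a two-finger parallel gripper is mounted at the origin on a cart in front of the work surface, level with it; the furniture and walls round the work are solid. World frame = base frame: x ahead of the robot, y to its left, z up, the work surface at z = 0. Lengths are in m, angles in rad, forces in N, time in s.
With the tool pointing down it reaches from about 0.275 to 0.725 m from the base axis. Payload 5.6 kg.
Tool frame: the origin (TCP) lies midway between the tips of the shut fingers; the grasp point (between the pads) lies 19 mm behind it; z points along the fingers, y is the line along which they close (so a half turn about z gives the same grasp; the last joint's range is limited). The gripper opens to 85 mm and grips with 20 to 120 N. Pads are 22 mm wide; open, the fingers measure 114 mm over their backs; the gripper's body (76 mm by 85 mm) begins 54 mm behind the grasp point. The pads swing forward as they close: fully open they stand 13 mm farther back than shut.
Start: joints at [-0.884, 0.255, 0.108, 0, -1.424, -0.285], TCP at [0.215, -0.506, 0.231] pointing down, gripper open.
Joint ranges: [-2.95, 2.95], [-1.21, 1.97], [-1.09, 1.5], [-2.87, 1.71], [-2.94, -0.07], [-3.05, 3.05]. Speed limits (rad/s): [2.57, 2.57, 3.14, 3.14, 3.14, 3.14].

### API

Orientations are given as a 3x3 rotation matrix whose columns are the frame's x, y, z axes.
In Python, from station import arm gives the robot as it stands.
- The arm moves only by the tool drive_effector, called after "Request:" by a JSON object that holds its "name" and its "arguments", one argument or row to a line. Schema: {"type":"object","properties":{"moves":{"type":"object","properties":{"steps":{"type":"array","items":{"type":"array","items":{"type":"number"},"minItems":6,"maxItems":6},"minItems":1,"maxItems":8}},"additionalProperties":false,"required":["steps"]},"jaw":{"type":"number"},"grip_force":{"type":"number"},"only":{"type":"string"},"quiet":{"type":"boolean"},"lines":{"type":"string"}},"required":["moves"],"additionalProperties":false}. moves is an object whose key "steps" holds a list of rows, 1 to 8 of them, each of 6 numbers: dx, dy, dz in units of 25 mm, then a rotation vector rx, ry, rz in units of 0.2 rad; each row is the pose to reach, as a shift and turn from the pose commanded when the call began, along the tool's axes at that moment; what a row does not reach only later rows make up. A row lasts 1/10 s, in which the tool goes at most 0.05 m and 0.15 rad, less where a joint would pass 70% of its speed; a pose out of reach is approached as far as the arm can. jaw is the finger opening in m, set as the call begins (left out keeps the last). The fingers move at their own pace and stop on an object; grip_force is the grip in N (left out, the last holds). Time passes only in rows, so rows that do not move let the fingers close. The tool returns the time, the measured TCP pose, the force, the opening and the grip force at its end. only (a regular expression) keeps the lines of the reply that match it, lines (a string "A,B") keeps lines A to B, and quiet returns only ok. Input that does not fit is refused with a message, and nothing moves.
- arm.observe(): the state, without advancing time (a new reading comes with each control period).
- arm.get_image(name): name is "scene" or "top"; returns the picture (420x560x3 uint8, red, green, blue); there is no depth.
- arm.camera_model(name): a dict with "vertical_fov" (degrees; the focal length in pixels is half the picture's height over the tangent of half this angle, whatever the lens; pixels are square), "cx", "cy" (the principal point, pixels), "dist" ([k1, k2, p1, p2, k3] as OpenCV has them; the pictures are not rectified), "rvec" (rotation vector, rad) and "tvec" (3), from world to camera coordinates, as OpenCV has them. Camera axes: x right, y down, z forward; pixel columns grow to the right and rows downward; lengths in m; the calibration is good to about 2 mm. A picture is of the moment at which its call begins. camera_model takes no time and is no camera call.
- arm.hand_in(): hands the job in; it is judged then, once.
The state is a dict: "clock": time; "joints": joint angles; "dq": joint speeds; "effort": joint torques, N m; "ee_pos": TCP position; "ee_rot": TCP orientation; "ft_force": force on the tool from outside, world axes, zero at the start; "wrist_torque": the same for the moment, N m; "gripper_width": finger opening in m; "gripper_force": force on a finger pad.
Only numpy, scipy, OpenCV 4.12 (cv2) and the standard library are available. Lean on these libraries where they do the work, as an engineer would, in place of code of your own. Each camera call takes 0.05 s, during which the arm holds its last target. There are 200 camera calls.

### The job

The red slicing stop is captive in the T-track of the dark wooden board. Push it along the slot to the open end of that track, lift it out over the end stop and set it down (do not drop it) upright in the open end of the light board's track, then push it along under the lips until it is fully home against the closed end, and let go. While it is captive in either track only push it, never pinch it between the fingers; leave the jars, tin, timer and shaker where they stand.

Things in the scene. Friction and masses are not known exactly. Their poses are not given: they have to be found in the camera images.
- dark_board: Dark wooden slicing board, 290x104x12 mm, fixed to the worktop, with an aluminium T-track (60 mm wide, floor at z=16, top at z=30 mm). Origin: on the worktop, on the track's centre line; x along the track to its open end, z up. Closed end at x=-115 mm; captive, under lips, up to x=+30 mm. The stop starts with its centre at x=-60 to -10 mm.
- light_board: Light wooden slicing board with the same T-track, origin and axes; starts empty. Captive part x=-115 to +30 mm in both: channel 40 mm wide, covered by two lips (underside z=24, top z=30 mm) that leave a 16 mm slot at y=0. Fully home against the closed end, the stop's centre is at x=-79 mm.
- dark_pocket (a point): Middle of the dark track's open pocket on the track floor (board x=+75, z=16 mm; board axes). The pocket, x=+30 to +120 mm, has no lips and is 46 mm wide; it ends in an end stop (10 mm thick, top z=30 mm). The stop lifts out only with its centre at board x=+66 to +84 mm (+84: against the end stop).
- light_pocket (a point): Middle of the light track's open pocket on the track floor (board x=+75, z=16 mm; board axes), of the same shape. The stop goes in only here, with its centre at board x=+66 to +84 mm.
- stop: Red slicing stop, 0.18 to 0.37 kg, loose, either way round is right. Origin: centre of its foot's underside, x along the track, z up. White low-friction foot 72x36 mm, round ends, 6 mm thick; neck 12 mm wide; shoe 72x44 mm, z=17-24; upright fin along x, 72 long, 20 thick, z=24-68 mm: grip across it, push its ends (x=+-36). Slides at under 5 N; 2 mm play each side and above the foot.
- stop_left: Black cheek on the fin's +y side (58 x 44 mm), part of the stop; origin is the stop's origin. Both cheeks touched at once counts as pinching.
- stop_right: Black cheek on the fin's -y side, part of the stop; origin is the stop's origin.
- stop_end_front: Red end plate of the fin at x=+36 mm (20 mm wide, 44 mm high), part of the stop; origin is the stop's origin. Both end plates touched at once counts as pinching.
- stop_end_back: Red end plate of the fin at x=-36 mm, part of the stop; origin is the stop's origin.
- blue_jar: Loose small white bottle with blue cap, 44 mm diameter, 75 mm high, beside the dark board; origin under its centre. Leave alone.
- timer: Loose red and white wind-up kitchen timer, 67 mm diameter, 58 mm high, on the other side of the dark board; origin under its centre. Leave alone.
- tin: Loose food tin, 75 mm diameter, 58 mm high, beside the light board; origin under its centre. Leave alone.
- white_jar: Loose white bottle with white cap, 60 mm diameter, 82 mm high, on the other side of the light board; origin under its centre. Leave alone.
- shaker: Loose salt shaker, 44 mm diameter, 90 mm high, standing between the two boards; origin under its centre. Leave alone; carry the stop over or round it.
Things that resemble listed ones, but are neither listed nor needed, are in the scene too. Leave any blue or purple look-alike of the stop alone.

How it is judged:
By the outcome, as a careful person would: the job done as asked, in the order asked, and still so for the second after the job is handed in, with the robot touching nothing.
It also fails if it takes over 64 s, if anything falls off the work surface, if the arm or the gripper's body presses on something with over 40 N, if the wrist force passes 120 N, or if a joint passes its speed limit or range.

## Working session

There is one attempt and no reset: what is moved stays moved. The work goes in short steps, Python scripts to look and compute and a tool call to move; the robot and the scene stay as the last step left them, time stands still between calls to the robot, and variables do not carry over. Pictures are saved under pics/ and viewed, at most 10 in all, crops included, and the job is handed in when it is done.

```bash
ls; mkdir -p pics
```

Run:
```python
from station import arm
import cv2
for n in("scene","top"):
    cv2.imwrite(f"pics/{n}0.png",arm.get_image(n)[:,:,::-1]); print(arm.camera_model(n))
o=arm.observe();print(o)
```

```text
pics
{'vertical_fov': 46.235719961253885, 'cx': 279.2536922966308, 'cy': 220.48102557192152, 'dist': array([-0.02148866,  0.        ,  0.        ,  0.        ,  0.        ]), 'rvec': array([ 0.80059376, -2.62166319,  0.99222814]), 'tvec': array([0.41333761, 0.24803723, 1.23459624])}
{'vertical_fov': 45.72376643474368, 'cx': 279.87331055580023, 'cy': 208.82391178676008, 'dist': array([0.04082786, 0.        , 0.        , 0.        , 0.        ]), 'rvec': array([ 2.11794207, -2.16439354,  0.1587445 ]), 'tvec': array([-0.02863879,  0.50946747,  1.20081196])}
{'clock': 0.1, 'joints': array([-8.84391351e-01,  2.55695694e-01,  1.07160497e-01, -4.17273299e-04,
       -1.42389153e+00, -2.84588351e-01]), 'dq': array([ 0.00056399, -0.00177758,  0.00342619,  0.00208719,  0.00058883,
       -0.00017311]), 'effort': array([-1.08700504e-03, -3.87601626e+01,  2.38475615e+01,  5.37790239e+00,
       -3.74560012e-03,  6.81450501e-06]), 'ee_pos': array([ 0.21497962, -0.50578035,  0.23049334]), 'ee_rot': array([[-9.20376043e-01, -3.91033796e-01, -7.13980798e-04],
       [-3.91034442e-01,  9.20374786e-01,  1.52275825e-03],
       [ 6.16799842e-05,  1.68070130e-03, -9.99998586e-01]]), 'ft_force': array([-0.07896095, -0.09319375,  0.0693356 ]), 'wrist_torque': array([ 0.00807861, -0.05917412, -0.03436017]), 'gripper_force': 0.0, 'gripper_width': 0.08514263784928446}
```

View pics/scene0.png

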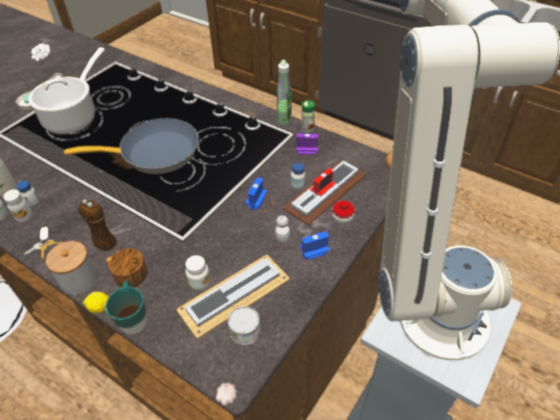

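View pics/top0.png

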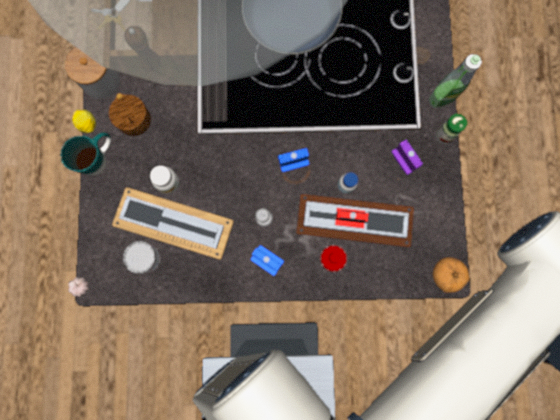

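The scene has one red stop, on the dark board at top (352,216). The look-alikes are blue at (294,160) and (267,260), and purple at (407,156). The red disc at (334,258) is the timer. Only the red one sits in the dark board's track, so it fits the description. I'll confirm that in a crop.

Create h.py:
```python
from station import arm
import cv2, numpy as np
def cam(n):
    m=arm.camera_model(n); f=210/np.tan(np.radians(m["vertical_fov"]/2))
    return np.array([[f,0,m["cx"]],[0,f,m["cy"]],[0,0,1]]),m["dist"],m["rvec"],m["tvec"]
def ray(n,uv,z):
    K,d,r,t=cam(n); p=cv2.undistortPoints(np.array([[uv]],float),K,d)[0,0]
    R=cv2.Rodrigues(r)[0]; o=-R.T@t; v=R.T@np.array([*p,1]); return o+v*(z-o[2])/v[2]
def px(n,P):
    K,d,r,t=cam(n); return cv2.projectPoints(np.atleast_2d(P).astype(float),r,t,K,d)[0][:,0]
def crop(src,x,y,w,h,s,out):
    im=src if not isinstance(src,str) else cv2.imread(src)
    c=cv2.resize(im[y:y+h,x:x+w],None,fx=s,fy=s,interpolation=cv2.INTER_CUBIC)
    for i in range(x-x%10+10,x+w,10): cv2.putText(c,str(i),((i-x)*s,8),0,.3,(0,255,255)); cv2.line(c,((i-x)*s,10),((i-x)*s,14),(0,255,255))
    for j in range(y-y%10+10,y+h,10): cv2.putText(c,str(j),(0,(j-y)*s+4),0,.3,(0,255,255)); cv2.line(c,(20,(j-y)*s),(24,(j-y)*s),(0,255,255))
    cv2.imwrite(out,c)
```

```bash
python3 -c "
from h import *
crop('pics/top0.png',290,185,130,75,6,'pics/c1.png');crop('pics/top0.png',105,180,132,85,6,'pics/c2.png')"
```

```text
(no output)
```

View pics/c1.png

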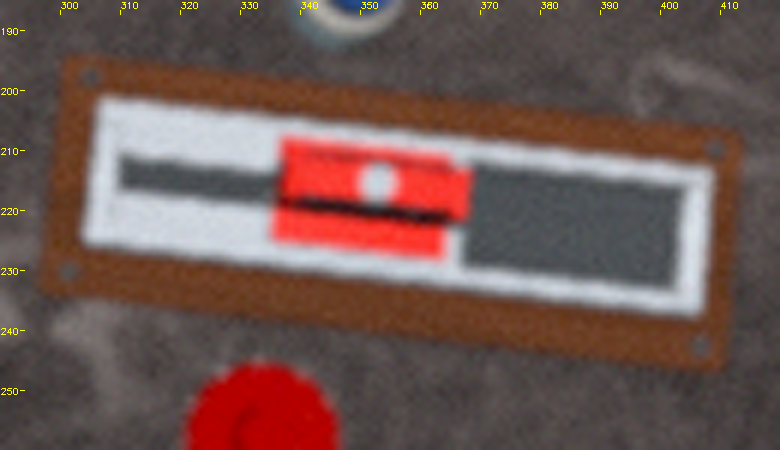

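View pics/c2.png

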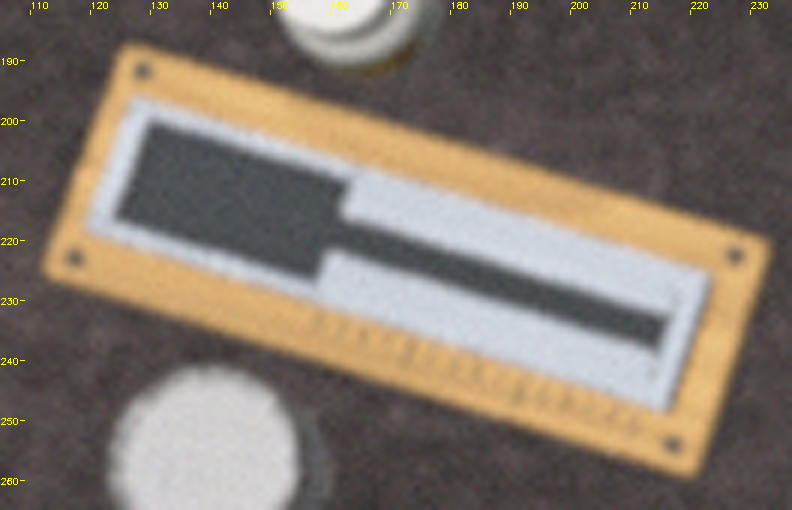

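The crops confirm the red stop is in the dark track. Its fin top right end is at c1 (470,196), which is top px (368,217). The dark board's open pocket is on the image right and the light board's is on the image left.

Add to h.py:
```python
def b2w(q,P): 
    c,s=np.cos(q[2]),np.sin(q[2]); P=np.atleast_2d(P); return np.c_[q[0]+c*P[:,0]-s*P[:,1],q[1]+s*P[:,0]+c*P[:,1],P[:,2]]
```

Run:
```python
from h import *
from scipy.optimize import least_squares
U=lambda a,x0,y0:(np.array(a,float)+.5)/6-.5+[x0,y0]
# order: board corners (-,+),(+,+),(+,-),(-,-) ; track outer z30 ; pocket corners z30 (120,+),(120,-),(30,+),(30,-)
D=U([[718,372],[742,130],[64,55],[40,290],[703,315],[713,168],[100,97],[83,243],[673,290],[685,185]],290,185)
# dark: open end image right = -y ; board +x->right(-y world), board +y = up in image (+x world)
dl=[(1,-1),(1,1),(-1,1),(-1,-1)]
L=U([[125,43],[42,276],[697,476],[772,240],[133,97],[87,230],[667,410],[710,272],[148,120],[115,218]],105,180)
# light: board +x->left(+y world), board +y = down in image (-x world)
ll=[(1,-1),(1,1),(-1,1),(-1,-1)]
for nm,M,l,g in(("dark",D,dl,(.45,-.2,-1.6)),("light",L,ll,(.45,.3,1.3))):
    def mk(p):
        P=[(p[3]+a*.145,b*.052,.012) for a,b in l]
        P+=[(.130 if a>0 else p[4],b*.030,.030) for a,b in l]
        P+=[(.120,l[0][1]*.023,.030),(.120,l[1][1]*.023,.030)]
        return b2w(p,P)
    f=lambda p:(px("top",mk(p))-M).ravel()
    s=least_squares(f,[*g,0,-.125],loss="soft_l1",x_scale=.01)
    print(nm,s.x,np.round(f(s.x).reshape(-1,2),1).tolist())
    if nm=="dark":
        for e in([470,196],[283,174]):
            w=ray("top",U(e,290,185),.084); v=w[:2]-s.x[:2];c,q=np.cos(s.x[2]),np.sin(s.x[2]); print("fin end",w,v@[c,q],v@[-q,c])
for n,uv,z in(("shaker",(263.5,214),.09),("blue",(349,180),.075),("timer",(334,258),.058),("whitej",(162,177),.082),("tin",(139,257),.058)): print(n,ray("top",uv,z))
K,d,r,t=cam("top");print(-cv2.Rodrigues(r)[0].T@t)
```

```text
dark [ 4.81080584e-01 -2.26228398e-01 -1.70946378e+00  1.57855803e-03
 -1.25542012e-01] [[1.2, 0.3], [0.4, -0.2], [-0.5, -0.7], [-1.0, 0.4], [-0.5, -0.4], [-0.3, 0.3], [-0.1, 0.4], [0.1, -0.4], [0.7, 0.5], [0.1, -0.3]]
fin end [ 0.47684053 -0.24922637  0.084     ] 0.023363293363465057 -0.0010204897062546935
fin end [ 0.48729155 -0.17540517  0.084     ] -0.05119387607505736 -0.0008736132755412171
light [ 0.48302913  0.22951487  1.25199269  0.00282464 -0.12365857] [[-0.1, -0.1], [-0.3, -0.2], [0.1, 0.1], [0.3, -0.0], [0.1, -0.2], [-0.4, 0.3], [-0.2, -0.0], [0.2, -0.1], [0.5, -0.3], [-0.3, 0.8]]
shaker [ 0.48927928 -0.00053777  0.09      ]
blue [ 0.57034113 -0.20931332  0.075     ]
timer [ 0.3830705  -0.16752501  0.058     ]
whitej [0.58629339 0.24382608 0.082     ]
tin [0.39592736 0.30191401 0.058     ]
[ 0.32197629 -0.04166967  1.26369361]
```

Add to h.py:
```python
from scipy.spatial.transform import Rotation as Ro
Q={"d":(.48108,-.22623,-1.70946),"l":(.48303,.22951,1.25199)}
def go(b,x,y,z,ysign=-1):
    "deltas in tool axes to board point; tool y along ysign*board y"
    o=arm.observe(); R=np.array(o["ee_rot"]); p=np.array(o["ee_pos"]); q=Q[b]
    c,s=np.cos(q[2]),np.sin(q[2]); ty=ysign*np.array([-s,c,0]); tz=np.array([0,0,-1.]); T=np.c_[np.cross(ty,tz),ty,tz]
    w=b2w(q,[[x,y,z]])[0]
    pb=p-[q[0],q[1],0]; print("now board",np.round([pb[:2]@[c,s],pb[:2]@[-s,c],p[2]],4),"t",o["clock"],"F",np.round(o["ft_force"],1),"w",round(o["gripper_width"],4),"gf",o["gripper_force"])
    print("shift",np.round(R.T@(w-p),4),"rot",np.round(Ro.from_matrix(R.T@T).as_rotvec(),4))
```

```bash
python3 -c "
from h import *
go('d',-.085,0,.12)"
```

```text
now board [ 0.3136 -0.2249  0.2305] t 0.1 F [-0.1 -0.1  0.1] w 0.0851 gf 0.0
shift [-0.398   0.2259  0.1108] rot [ 1.6000e-03  8.0000e-04 -1.0304e+00]
```

The manual's scale: shifts go in units of 25 mm and turns go in units of 0.2 rad. Converting my numbers, -0.32 m is -12.8, -0.28 m is -11.2, -1.03 rad is -5.15.

Request:
{"name": "drive_effector", "arguments": {
  "moves": {"steps":[[-1.6,0.8,0,0,0,-0.65],[-3.2,1.8,0,0,0,-1.3],[-4.8,2.72,0,0,0,-1.95],[-6.4,3.6,0,0,0,-2.6],[-8,4.52,0,0,0,-3.25],[-9.6,5.44,0,0,0,-3.9],[-11.2,6.4,0,0,0,-4.55],[-12.8,7.2,0,0.008,0.004,-5.15]]},
  "jaw": 0,
  "grip_force": 30
}}

```text
clock: 0.9
ee_pos: [0.4398, -0.2134, 0.2312]
ee_rot: [[-0.133, -0.991, 0.001], [-0.991, 0.133, -0.001], [0.001, -0.001, -1.0]]
ft_force: [0.7, -0.8, -0.9]
gripper_width: 0.0004
gripper_force: 0.0
```

```bash
python3 -c "
from h import *
go('d',-.085,0,.12)"
```

```text
now board [-0.007  -0.0427  0.2312] t 0.9 F [ 0.7 -0.8 -0.9] w 0.0004 gf 0.0
shift [-0.0779 -0.043   0.1111] rot [-0.0008 -0.0012  0.0052]
```

In the tool's units: -0.078 m is -3.12, 0.111 m is 4.44, 0.003 rad is 0.015.

Request:
{"name": "drive_effector", "arguments": {
  "moves": {"steps":[[-1.2,-0.8,0.4,0,0,0],[-2.4,-1.4,1.6,0,0,0],[-3.12,-1.72,3.2,0,0,0],[-3.12,-1.72,4.44,0,0,0],[-3.12,-1.72,4.44,0,0,0.015],[-3.12,-1.72,4.44,0,0,0.015]]}
}}

```text
clock: 1.5
ee_pos: [0.4927, -0.1447, 0.1208]
ee_rot: [[-0.141, -0.99, 0.0], [-0.99, 0.141, -0.002], [0.002, -0.0, -1.0]]
ft_force: [0.4, 0.2, 0.8]
gripper_width: 0.0002
gripper_force: 0.0
```

```bash
python3 -c "
from h import *
go('d',-.085,0,.044)
for n in('scene',): cv2.imwrite('pics/s1.png',arm.get_image(n)[:,:,::-1])
crop('pics/s1.png',250,120,140,100,5,'pics/s1c.png')"
```

```text
now board [-0.0824  0.0002  0.1208] t 1.5 F [0.4 0.2 0.8] w 0.0002 gf 0.0
shift [-0.0028  0.0003  0.0768] rot [-0.0004 -0.0024 -0.0032]
```

View pics/s1c.png

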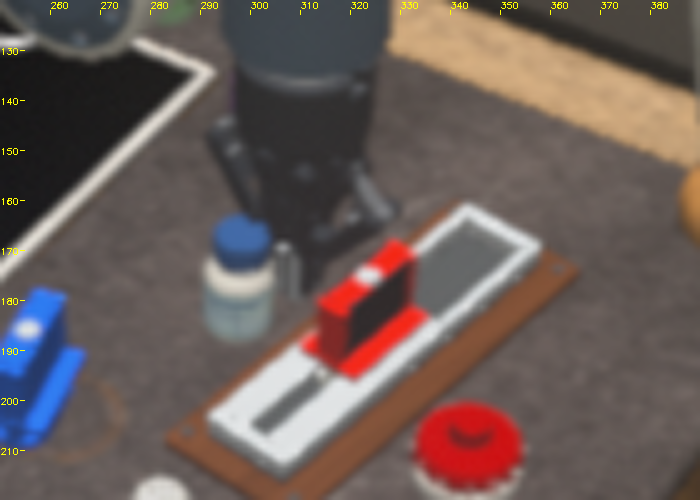

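The enlarged crop shows the red stop captive in the dark track, with the fin's back end at about (316,185) and the shut fingertips at (309,178), still in the air. The blue jar at (298,180) is clear.

In the tool's units: 0.07 m is 2.8, 0.06 m is 2.4, -0.003 rad is -0.015.

Request:
{"name": "drive_effector", "arguments": {
  "moves": {"steps":[[-0.12,0,1.2,0,-0.01,-0.015],[-0.12,0,2.4,0,-0.01,-0.015],[-0.12,0,2.8,0,-0.01,-0.015],[-0.12,0,2.8,0,-0.01,-0.015],[0.2,0,2.8,0,-0.01,-0.015],[0.52,0,2.8,0,-0.01,-0.015],[0.64,0,2.8,0,-0.01,-0.015],[0.64,0,2.8,0,-0.01,-0.015]]}
}}

```text
clock: 2.35
ee_pos: [0.4908, -0.161, 0.051]
ee_rot: [[-0.14, -0.99, 0.002], [-0.99, 0.14, 0.0], [-0.001, -0.002, -1.0]]
ft_force: [-0.6, -0.6, -0.6]
gripper_width: 0.0
gripper_force: 0.0
```

```bash
python3 -c "
from h import *
go('d',.075-.036-.011,0,.05)"
```

```text
now board [-0.066   0.0006  0.051 ] t 2.35 F [-0.6 -0.6 -0.6] w 0.0 gf 0.0
shift [0.094  0.0005 0.0009] rot [-0.0024  0.0006 -0.0014]
```

Request:
{"name": "drive_effector", "arguments": {
  "moves": {"steps":[[0.24,0,0,0,0,0],[0.52,0,0,0,0,0],[0.84,0,0,0,0,0],[1.16,0,0,0,0,0],[1.48,0,0,0,0,0],[1.8,0,0,0,0,0],[2,0,0,0,0,0],[2.08,0,0,0,0,0]]}
}}

```text
clock: 3.15
ee_pos: [0.4831, -0.2123, 0.0501]
ee_rot: [[-0.139, -0.99, 0.001], [-0.99, 0.139, 0.0], [-0.001, -0.001, -1.0]]
ft_force: [0.7, 2.1, 0.6]
gripper_width: 0.0
gripper_force: 0.7
```

Request:
{"name": "drive_effector", "arguments": {
  "moves": {"steps":[[0.24,0,0,0,0,0],[0.52,0,0,0,0,0],[0.84,0,0,0,0,0],[1.12,0,0,0,0,0],[1.36,0,0,0,0,0],[1.52,0,0,0,0,0],[1.64,0,0,0,0,0],[1.64,0,0,0,0,0]]}
}}

```text
clock: 3.95
ee_pos: [0.4775, -0.2528, 0.0501]
ee_rot: [[-0.139, -0.99, 0.001], [-0.99, 0.139, 0.0], [-0.0, -0.001, -1.0]]
ft_force: [0.5, 0.2, -1.3]
gripper_width: 0.0
gripper_force: 0.0
```

```bash
python3 -c "
from h import *
go('d',.075-.036-.011,0,.05)
cv2.imwrite('pics/s2.png',arm.get_image('scene')[:,:,::-1])
t=arm.get_image('top')[:,:,::-1]; cv2.imwrite('pics/t2.png',t)
a=cv2.imread('pics/s2.png')[130:220,260:390];b=t[180:260,290:420]
crop(np.ascontiguousarray(np.vstack([a,b])),0,0,130,170,3,'pics/v2.png')"
```

```text
now board [0.0268 0.0001 0.0501] t 3.95 F [ 0.5  0.2 -1.3] w 0.0 gf 0.0
shift [0.0012 0.0001 0.0001] rot [-0.0008  0.0003 -0.0007]
```

View pics/v2.png

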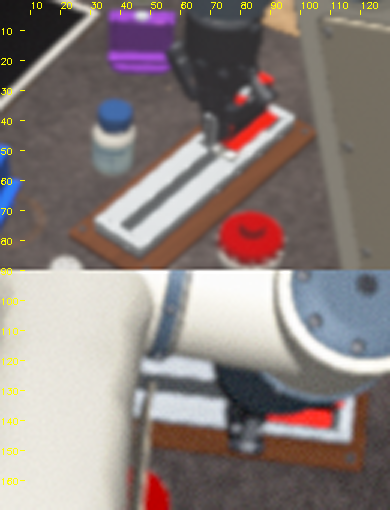

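The stop now lies in the dark pocket (red at s2 ≈(340,165)), with the fingers behind its back end. Next I'll back off, rise and grip across the fin.

In the tool's units: 0.05 m is 2, 0.045 m is 1.8.

Request:
{"name": "drive_effector", "arguments": {
  "moves": {"steps":[[-0.32,0,0,0,0,0],[-0.6,0,-0.2,0,0,0],[-0.6,0,-1.6,0,0,0],[-0.2,0,-2.8,0,0,0],[0.8,0,-3,0,0,0],[1.8,0,-3,0,0,0],[2,0,-3,0,0,0],[2,0,-3,0,0,0]]}
}}

```text
clock: 4.85
ee_pos: [0.4705, -0.3018, 0.1251]
ee_rot: [[-0.139, -0.99, 0.001], [-0.99, 0.139, 0.001], [-0.001, -0.001, -1.0]]
ft_force: [0.2, 0.4, -0.4]
gripper_width: -0.0
gripper_force: 0.0
```

Request:
{"name": "drive_effector", "arguments": {
  "moves": {"steps":[[0,0,0,0,0,0],[0,0,0,0,0,0],[0,0,0,0,0,0],[0,0,0,0,0,0]]},
  "jaw": 0.05
}}

```text
clock: 5.25
ee_pos: [0.4707, -0.3014, 0.1252]
ee_rot: [[-0.138, -0.99, 0.001], [-0.99, 0.138, 0.0], [-0.001, -0.001, -1.0]]
ft_force: [0.2, -0.6, 0.5]
gripper_width: 0.0497
gripper_force: 0.0
```

```bash
python3 -c "
from h import *
go('d',.077,0,.048)
t=arm.get_image('scene')[:,:,::-1]; crop(t,290,120,110,80,6,'pics/s3.png')"
```

```text
now board [7.590e-02 1.000e-04 1.252e-01] t 5.25 F [ 0.2 -0.6  0.5] w 0.0497 gf 0.0
shift [0.0012 0.0002 0.0772] rot [-0.0009  0.0006  0.0003]
```

View pics/s3.png

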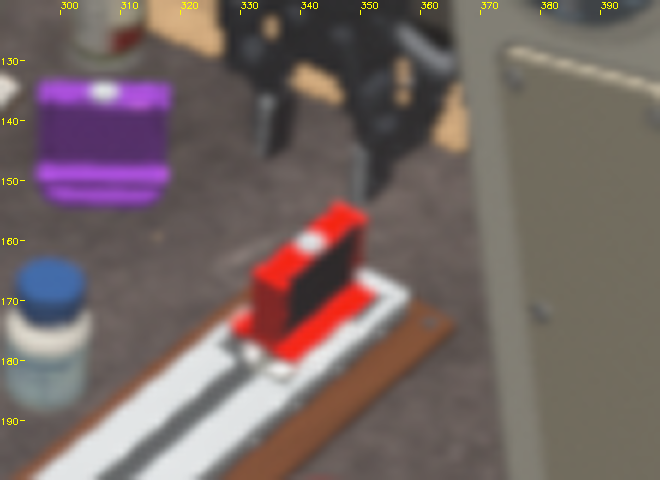

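The stop is upright in the pocket and clear of the lips. Its fin-top back corners are at crop (254,270) and (289,283), the front end is around (350,210), and the white dot is at (310,242).

```bash
python3 -c "
from h import *
q=Q['d'];c,s=np.cos(q[2]),np.sin(q[2])
for n,e in(('dot',(310,242)),('b1',(254,270)),('b2',(289,283)),('f1',(338,202)),('f2',(367,214))):
    w=ray('scene',((e[0]+.5)/6-.5+290,(e[1]+.5)/6-.5+120),.084)[:2]-q[:2]; print(n,w@[c,s],w@[-s,c])"
```

```text
dot 0.07209673016144788 -0.00039070427221690626
b1 0.0362694059715642 0.007913799191074539
b2 0.040196245972667584 -0.011489829451970043
f1 0.10665628355320154 0.007801146687408486
f2 0.10893513650326353 -0.009237591935742478
```

In the tool's units: 0.077 m is 3.08, 0.068 m is 2.72.

Request:
{"name": "drive_effector", "arguments": {
  "moves": {"steps":[[0.08,0,1,0,0,0],[0.08,0,2,0,0,0],[0.08,0,2.72,0,0,0],[0.08,0,3.08,0,0,0],[0.08,0,3.08,0,0,0],[0.08,0,3.08,0,0,0]]}
}}

```text
clock: 5.9
ee_pos: [0.471, -0.3041, 0.049]
ee_rot: [[-0.138, -0.99, 0.002], [-0.99, 0.138, -0.0], [0.0, -0.002, -1.0]]
ft_force: [0.7, -0.3, -0.2]
gripper_width: 0.0501
gripper_force: 0.0
```

Request:
{"name": "drive_effector", "arguments": {
  "moves": {"steps":[[0,0,0,0,0,0],[0,0,0,0,0,0],[0,0,0,0,0,0],[0,0,0,0,0,0],[0,0,0,0,0,0],[0,0,0,0,0,0]]},
  "jaw": 0,
  "grip_force": 50
}}

```text
clock: 6.5
ee_pos: [0.471, -0.3041, 0.0493]
ee_rot: [[-0.138, -0.99, 0.003], [-0.99, 0.138, -0.0], [0.0, -0.003, -1.0]]
ft_force: [-0.2, 1.2, 6.1]
gripper_width: 0.0195
gripper_force: 50.3
```

Request:
{"name": "drive_effector", "arguments": {
  "moves": {"steps":[[0,0,-0.2,0,0,0],[0,0,-0.8,0,0,0],[0,0,-1.8,0,0,0],[0,0,-3,0,0,0],[0,0,-4,0,0,0],[0,0,-4.6,0,0,0],[0,0,-4.6,0,0,0]]}
}}

```text
clock: 7.2
ee_pos: [0.4711, -0.3042, 0.165]
ee_rot: [[-0.139, -0.99, 0.004], [-0.99, 0.139, -0.001], [0.0, -0.004, -1.0]]
ft_force: [-0.2, -0.3, -3.6]
gripper_width: 0.0191
gripper_force: 49.5
```

```bash
python3 -c "
from h import *
go('d',.078,0,.165); go('l',.071,0,.165,1)
go('l',.071,0,.165,-1)"
```

```text
now board [0.0786 0.0009 0.165 ] t 7.2 F [-0.2 -0.3 -3.6] w 0.0191 gf 49.45953190326691
shift [-0.0006  0.0009  0.    ] rot [-0.0044 -0.0001 -0.0003]
now board [-0.5105 -0.156   0.165 ] t 7.2 F [-0.2 -0.3 -3.6] w 0.0191 gf 49.45953190326691
shift [-6.001e-01  4.940e-02 -3.000e-04] rot [-0.0044  0.0003  0.1798]
now board [-0.5105 -0.156   0.165 ] t 7.2 F [-0.2 -0.3 -3.6] w 0.0191 gf 49.45953190326691
shift [-6.001e-01  4.940e-02 -3.000e-04] rot [-4.0000e-04 -6.5000e-03 -2.9618e+00]
```

In the tool's units: -0.3 m is -12, -0.26 m is -10.4, 0.09 rad is 0.45.

Request:
{"name": "drive_effector", "arguments": {
  "moves": {"steps":[[-0.8,0.08,0,0,0,0.05],[-2.4,0.2,0,0,0,0.15],[-4,0.32,0,0,0,0.2],[-5.6,0.48,0,0,0,0.25],[-7.2,0.6,0,0,0,0.3],[-8.8,0.72,0,0,0,0.35],[-10.4,0.84,0,0,0,0.4],[-12,1,0,-0.01,0,0.45]]}
}}

```text
clock: 8.0
ee_pos: [0.4858, -0.0017, 0.1616]
ee_rot: [[-0.228, -0.974, -0.004], [-0.974, 0.228, 0.001], [0.0, 0.004, -1.0]]
ft_force: [1.1, -0.9, -3.6]
gripper_width: 0.0193
gripper_force: 49.3
```

```bash
python3 -c "
from h import *
go('l',.071,0,.165,1)"
```

```text
now board [-0.2187 -0.0751  0.1616] t 8.0 F [ 1.1 -0.9 -3.6] w 0.0193 gf 49.25073802471161
shift [-0.2952  0.049  -0.0033] rot [ 0.004  -0.0003  0.0891]
```

Request:
{"name": "drive_effector", "arguments": {
  "moves": {"steps":[[-1.6,0.28,0,0.02,0,0.05],[-3.2,0.56,0,0.02,0,0.15],[-4.8,0.8,0,0.02,0,0.25],[-6.4,1.08,0,0.02,0,0.3],[-8,1.36,0,0.02,0,0.375],[-9.6,1.6,0,0.02,0,0.445],[-11,1.84,0,0.02,0,0.445],[-11.8,1.96,0,0.02,0,0.445]]}
}}

```text
clock: 8.8
ee_pos: [0.5051, 0.2973, 0.161]
ee_rot: [[-0.311, -0.95, -0.0], [-0.95, 0.311, -0.002], [0.002, -0.0, -1.0]]
ft_force: [0.7, -0.6, -2.7]
gripper_width: 0.0192
gripper_force: 49.2
```

Request:
{"name": "drive_effector", "arguments": {
  "moves": {"steps":[[0,0,0,0,0,0],[0,0,0,0,0,0]]}
}}

```text
clock: 9.0
ee_pos: [0.5053, 0.2949, 0.1615]
ee_rot: [[-0.312, -0.95, -0.0], [-0.95, 0.312, -0.002], [0.002, -0.001, -1.0]]
ft_force: [-0.8, -0.7, -2.9]
gripper_width: 0.0196
gripper_force: 49.2
```

```bash
python3 -c "
from h import *
go('l',.071,0,.10,1)"
```

```text
now board [ 0.0691 -0.0007  0.1615] t 9.0 F [-0.8 -0.7 -2.9] w 0.0196 gf 49.20658886432648
shift [-0.0021  0.0007  0.0615] rot [-0.0006 -0.0024  0.0014]
```

Request:
{"name": "drive_effector", "arguments": {
  "moves": {"steps":[[-0.04,0.04,0.8,0,-0.01,0.005],[-0.04,0.04,2,0,-0.01,0.005],[-0.04,0.04,3,0,-0.01,0.005],[-0.04,0.04,3.4,0,-0.01,0.005],[-0.04,0.04,3.54,0,-0.01,0.005],[-0.04,0.04,3.54,0,-0.01,0.005]]}
}}

```text
clock: 9.6
ee_pos: [0.5063, 0.2961, 0.0755]
ee_rot: [[-0.314, -0.949, 0.004], [-0.949, 0.314, 0.002], [-0.003, -0.003, -1.0]]
ft_force: [0.5, 0.0, -1.9]
gripper_width: 0.0196
gripper_force: 49.2
```

```bash
python3 -c "
from h import *
go('l',.071,0,.0495,1)
t=arm.get_image('scene')[:,:,::-1]; crop(t,170,240,130,95,6,'pics/s4.png')"
```

```text
now board [ 0.0705 -0.0013  0.0755] t 9.6 F [ 0.5  0.  -1.9] w 0.0196 gf 49.181456565856934
shift [-0.0004  0.0014  0.026 ] rot [-0.0034  0.0028 -0.0005]
```

View pics/s4.png

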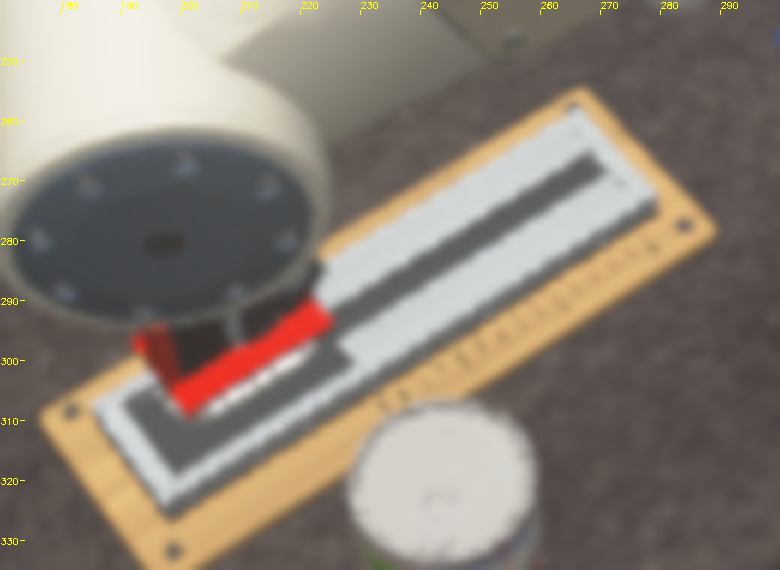

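The stop is held over the light pocket. Its near-side shoe corners are at crop (188,416) and (330,324), and the light track's near outer corners are at (170,508) and (656,198).

```bash
python3 -c "
from h import *
q=Q['l'];c,s=np.cos(q[2]),np.sin(q[2])
for n,e,z in(('shoe+',(188,416),.0592),('shoe-',(330,324),.0592),('T+',(170,508),.03),('T-',(656,198),.03),('T+far',(92,407),.03),('Pk+',(180,475),.03),('Pk+far',(122,402),.03)):
    w=ray('scene',((e[0]+.5)/6-.5+170,(e[1]+.5)/6-.5+240),z)[:2]-q[:2]; print(n,w@[c,s],w@[-s,c])"
```

```text
shoe+ 0.11017540438793624 0.020412975227016714
shoe- 0.040210750303553 0.018835443040879963
T+ 0.1325331963313994 0.03533362343036681
T- -0.11783376433218361 0.034441624389521606
T+far 0.13354255893701522 -0.026060768323628882
Pk+ 0.1212705829135204 0.024642602363782323
Pk+far 0.12232162510423887 -0.020406046549258636
```

In the tool's units: 0.003 m is 0.12, 0.002 m is 0.08, -0.002 rad is -0.01.

Request:
{"name": "drive_effector", "arguments": {
  "moves": {"steps":[[-0.04,0.08,0,0,0.01,0],[-0.06,0.12,0.12,-0.01,0.01,0],[-0.06,0.12,0.32,-0.01,0.01,0],[-0.06,0.12,0.52,-0.01,0.01,0],[-0.06,0.12,0.72,-0.01,0.01,0],[-0.06,0.12,0.8,-0.01,0.01,0]]}
}}

```text
clock: 10.25
ee_pos: [0.5032, 0.2984, 0.0541]
ee_rot: [[-0.314, -0.95, -0.0], [-0.95, 0.314, -0.001], [0.001, -0.0, -1.0]]
ft_force: [-0.5, -0.2, -2.5]
gripper_width: 0.0197
gripper_force: 49.2
```

```bash
python3 -c "
from h import *
go('l',.071,0.0015,.0495,1)"
```

```text
now board [0.0718 0.0024 0.0541] t 10.25 F [-0.5 -0.2 -2.5] w 0.0197 gf 49.18998599052429
shift [ 0.0008 -0.0009  0.0046] rot [-0.0001 -0.0006 -0.0003]
```

Request:
{"name": "drive_effector", "arguments": {
  "moves": {"steps":[[0,0,0.04,0,0,0],[0,0,0.08,0,0,0],[0,0,0.12,0,0,0],[0,0,0.16,0,0,0],[0,0,0.188,0,0,0],[0,0,0.188,0,0,0]]}
}}

```text
clock: 10.85
ee_pos: [0.5036, 0.2988, 0.0503]
ee_rot: [[-0.314, -0.95, 0.001], [-0.95, 0.314, 0.0], [-0.001, -0.001, -1.0]]
ft_force: [0.4, 0.3, -3.0]
gripper_width: 0.0197
gripper_force: 49.2
```

Request:
{"name": "drive_effector", "arguments": {
  "moves": {"steps":[[0,0,0,0,0,0]]}
}}

```text
clock: 10.95
ee_pos: [0.5037, 0.2988, 0.0504]
ee_rot: [[-0.314, -0.95, 0.001], [-0.95, 0.314, 0.0], [-0.001, -0.001, -1.0]]
ft_force: [0.7, -0.3, -3.0]
gripper_width: 0.0194
gripper_force: 49.2
```

Not touching yet (the weight is still carried), so I'll creep down further.

Request:
{"name": "drive_effector", "arguments": {
  "moves": {"steps":[[0,0,0.028,0,0,0],[0,0,0.056,0,0,0],[0,0,0.056,0,0,0]]}
}}

```text
clock: 11.25
ee_pos: [0.5038, 0.2989, 0.0493]
ee_rot: [[-0.313, -0.95, 0.002], [-0.95, 0.313, 0.001], [-0.001, -0.001, -1.0]]
ft_force: [-0.7, -0.3, -0.9]
gripper_width: 0.0198
gripper_force: 49.7
```

Request:
{"name": "drive_effector", "arguments": {
  "moves": {"steps":[[0,0,0.016,0,0,0],[0,0,0.032,0,0,0],[0,0,0.032,0,0,0]]}
}}

```text
clock: 11.55
ee_pos: [0.504, 0.2989, 0.0492]
ee_rot: [[-0.313, -0.95, 0.002], [-0.95, 0.313, 0.001], [-0.001, -0.002, -1.0]]
ft_force: [-3.3, -1.0, 4.6]
gripper_width: 0.0193
gripper_force: 50.6
```

Touched down at +4.6 N. Now release and rise.

Request:
{"name": "drive_effector", "arguments": {
  "moves": {"steps":[[0,0,0,0,0,0],[0,0,0,0,0,0],[0,0,0,0,0,0],[0,0,0,0,0,0],[0,0,0,0,0,0]]},
  "jaw": 0.05
}}

```text
clock: 12.05
ee_pos: [0.5037, 0.2988, 0.048]
ee_rot: [[-0.314, -0.95, 0.001], [-0.95, 0.314, 0.0], [-0.001, -0.001, -1.0]]
ft_force: [0.6, -0.4, -0.6]
gripper_width: 0.0501
gripper_force: 0.0
```

Request:
{"name": "drive_effector", "arguments": {
  "moves": {"steps":[[0,0,-0.8,0,0,0],[0,0,-2,0,0,0],[0,0,-3,0,0,0],[-1.2,0,-3.12,0,0,0],[-2.4,0,-3.12,0,0,0],[-2.64,0,-3.12,0,0,0],[-2.64,0,-3.12,0,0,0]]}
}}

```text
clock: 12.75
ee_pos: [0.5242, 0.362, 0.1254]
ee_rot: [[-0.313, -0.95, 0.0], [-0.95, 0.313, -0.0], [0.0, -0.0, -1.0]]
ft_force: [-0.3, -0.0, 0.6]
gripper_width: 0.0504
gripper_force: 0.0
```

Request:
{"name": "drive_effector", "arguments": {
  "moves": {"steps":[[0,0,0,0,0,0],[0,0,0,0,0,0],[0,0,0,0,0,0],[0,0,0,0,0,0]]},
  "jaw": 0
}}

```text
clock: 13.15
ee_pos: [0.5243, 0.361, 0.1264]
ee_rot: [[-0.314, -0.949, 0.001], [-0.949, 0.314, 0.001], [-0.001, -0.001, -1.0]]
ft_force: [-0.7, 0.0, -0.8]
gripper_width: 0.0002
gripper_force: 0.0
```

```bash
python3 -c "
from h import *
go('l',.137,0.001,.050,1)
t=arm.get_image('scene')[:,:,::-1]; crop(t,170,240,130,95,6,'pics/s5.png')"
```

```text
now board [0.1378 0.002  0.1264] t 13.15 F [-0.7  0.  -0.8] w 0.0002 gf 0.0
shift [ 0.0008 -0.001   0.0764] rot [-0.001   0.0009 -0.0006]
```

View pics/s5.png

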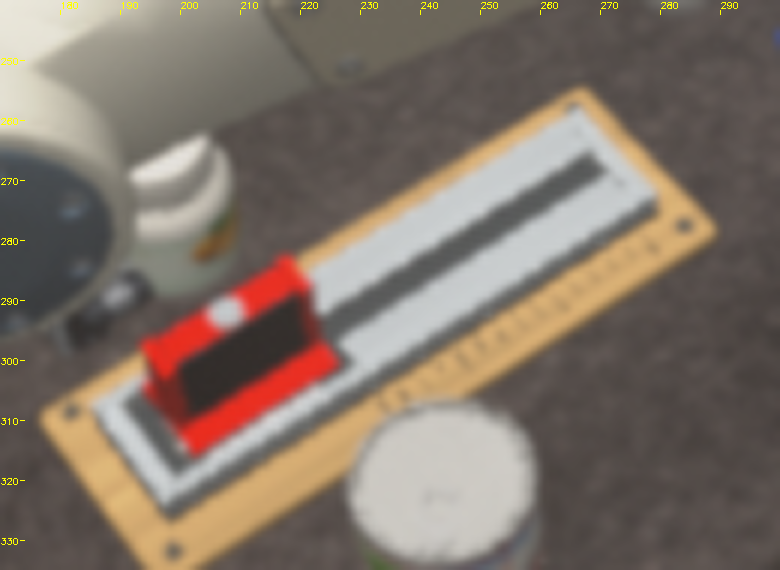

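The stop sits upright and straight in the light pocket, fin top from crop (150,345) to (290,262), with the neck in line with the slot. Now I'll push it from its open-end plate with shut fingers.

In the tool's units: 0.03 m is 1.2, 0.076 m is 3.04.

Request:
{"name": "drive_effector", "arguments": {
  "moves": {"steps":[[0,-0.04,1.2,0,0,0],[0,-0.04,2.4,0,0,0],[0,-0.04,3.04,0,0,0],[0,-0.04,3.04,0,0,0],[0.2,-0.04,3.04,0,0,0],[0.48,-0.04,3.04,0,0,0],[0.72,-0.04,3.04,0,0,0],[0.96,-0.04,3.04,0,0,0]]}
}}

```text
clock: 14.0
ee_pos: [0.5184, 0.3386, 0.0516]
ee_rot: [[-0.314, -0.95, 0.003], [-0.95, 0.314, 0.003], [-0.004, -0.002, -1.0]]
ft_force: [1.1, 1.4, 1.7]
gripper_width: 0.0
gripper_force: 0.8
```

Request:
{"name": "drive_effector", "arguments": {
  "moves": {"steps":[[0.24,0,0,0,0,0],[0.48,0,0,0,0,0],[0.72,0,0,0,0,0],[0.96,0,0,0,0,0],[1.2,0,0,0,0,0],[1.44,0,0,0,0,0],[1.6,0,0,0,0,0],[1.68,0,0,0,0,0]]}
}}

```text
clock: 14.8
ee_pos: [0.5045, 0.298, 0.0501]
ee_rot: [[-0.314, -0.949, 0.001], [-0.949, 0.314, 0.0], [-0.001, -0.001, -1.0]]
ft_force: [0.9, 1.3, 0.3]
gripper_width: 0.0001
gripper_force: 0.8
```

```bash
python3 -c "
from h import *
go('l',-.032,0.001,.050,1)"
```

```text
now board [0.0718 0.0011 0.0501] t 14.8 F [0.9 1.3 0.3] w 0.0001 gf 0.7840918935835361
shift [ 1.038e-01 -1.000e-04  1.000e-04] rot [-0.0008  0.0006 -0.0004]
```

Request:
{"name": "drive_effector", "arguments": {
  "moves": {"steps":[[0.24,0,0,0,0,0],[0.48,0,0,0,0,0],[0.8,0,0,0,0,0],[1.12,0,0,0,0,0],[1.44,0,0,0,0,0],[1.76,0,0,0,0,0],[1.92,0,0,0,0,0],[2,0,0,0,0,0]]}
}}

```text
clock: 15.6
ee_pos: [0.4885, 0.2503, 0.05]
ee_rot: [[-0.314, -0.949, 0.0], [-0.949, 0.314, 0.0], [-0.0, -0.0, -1.0]]
ft_force: [1.1, 0.3, 0.7]
gripper_width: 0.0003
gripper_force: 0.5
```

Request:
{"name": "drive_effector", "arguments": {
  "moves": {"steps":[[0.24,0,0,0,0,0],[0.48,0,0,0,0,0],[0.72,0,0,0,0,0],[0.96,0,0,0,0,0],[1.2,0,0,0,0,0],[1.44,0,0,0,0,0],[1.6,0,0,0,0,0],[1.72,0,0,0,0,0]]}
}}

```text
clock: 16.4
ee_pos: [0.4753, 0.2097, 0.05]
ee_rot: [[-0.314, -0.949, 0.001], [-0.949, 0.314, 0.0], [-0.001, -0.001, -1.0]]
ft_force: [1.2, 1.2, -1.3]
gripper_width: -0.0004
gripper_force: 0.4
```

```bash
python3 -c "
from h import *
go('l',-.032,0.001,.050,1)"
```

```text
now board [-0.0212  0.0011  0.05  ] t 16.4 F [ 1.2  1.2 -1.3] w -0.0004 gf 0.44722242280840874
shift [ 0.0108 -0.0002  0.    ] rot [-0.0008  0.0006 -0.0004]
```

In the tool's units: 0.0105 m is 0.42, 0.0095 m is 0.38.

Request:
{"name": "drive_effector", "arguments": {
  "moves": {"steps":[[0.12,0,0,0,0,0],[0.24,0,0,0,0,0],[0.32,0,0,0,0,0],[0.38,0,0,0,0,0],[0.42,0,0,0,0,0],[0.42,0,0,0,0,0]]}
}}

```text
clock: 17.0
ee_pos: [0.4732, 0.2014, 0.0508]
ee_rot: [[-0.313, -0.95, 0.003], [-0.95, 0.313, 0.003], [-0.004, -0.002, -1.0]]
ft_force: [0.9, 4.3, 1.2]
gripper_width: 0.0
gripper_force: 2.7
```

Request:
{"name": "drive_effector", "arguments": {
  "moves": {"steps":[[0.04,0,0,0,0,0],[0.08,0,0,0,0,0],[0.08,0,0,0,0,0]]}
}}

```text
clock: 17.3
ee_pos: [0.4736, 0.2008, 0.0515]
ee_rot: [[-0.313, -0.95, 0.006], [-0.95, 0.313, 0.005], [-0.007, -0.004, -1.0]]
ft_force: [2.6, 7.4, 2.7]
gripper_width: -0.0001
gripper_force: 4.1
```

Request:
{"name": "drive_effector", "arguments": {
  "moves": {"steps":[[0.04,0,0,0,0,0],[0.04,0,0,0,0,0]]}
}}

```text
clock: 17.5
ee_pos: [0.4739, 0.2005, 0.0518]
ee_rot: [[-0.313, -0.95, 0.007], [-0.95, 0.313, 0.006], [-0.008, -0.005, -1.0]]
ft_force: [2.6, 9.2, 2.5]
gripper_width: -0.0
gripper_force: 4.8
```

```bash
python3 -c "
from h import *
go('l',-.032,0.001,.050,1)"
```

```text
now board [-0.0305 -0.0004  0.0518] t 17.5 F [2.6 9.2 2.5] w -0.0 gf 4.754712314461358
shift [0.0016 0.0014 0.0018] rot [-0.005   0.008   0.0007]
```

Request:
{"name": "drive_effector", "arguments": {
  "moves": {"steps":[[0.08,0,0,0,0,0],[0.16,0,0,0,0,0],[0.16,0,0,0,0,0],[0.16,0,0,0,0,0]]}
}}

```text
clock: 17.9
ee_pos: [0.4743, 0.1998, 0.0525]
ee_rot: [[-0.313, -0.95, 0.011], [-0.95, 0.313, 0.012], [-0.015, -0.007, -1.0]]
ft_force: [4.1, 17.3, 1.2]
gripper_width: -0.0002
gripper_force: 9.0
```

Request:
{"name": "drive_effector", "arguments": {
  "moves": {"steps":[[-0.32,0,0,0,0,0],[-0.8,0,0,0,0,0],[-1.2,0,-0.4,0,0,0],[-1.2,0,-2,0,0,0],[-2,0,-3.6,0,0,0],[-3.6,0,-4.8,0,0,0],[-5.2,0,-4.8,0,0,0],[-5.2,0,-4.8,0,0,0]]}
}}

```text
clock: 18.7
ee_pos: [0.5111, 0.3201, 0.1691]
ee_rot: [[-0.312, -0.95, 0.0], [-0.95, 0.312, -0.001], [0.001, -0.0, -1.0]]
ft_force: [0.3, -0.4, -0.5]
gripper_width: 0.0002
gripper_force: 0.0
```

```bash
python3 -c "
from h import *
go('l',-.032,0.001,.050,1)
t=arm.get_image('scene')[:,:,::-1]; crop(t,170,240,130,95,6,'pics/s6.png')"
```

```text
now board [0.0948 0.0018 0.1691] t 18.7 F [ 0.3 -0.4 -0.5] w 0.0002 gf 0.0
shift [ 0.1267 -0.0005  0.1192] rot [-0.0003 -0.0006  0.0018]
```

View pics/s6.png

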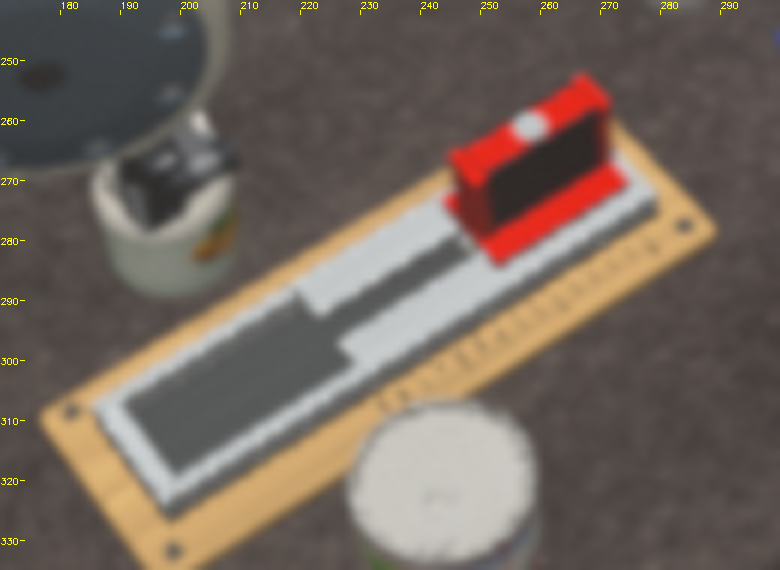

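The stop now sits at the closed end, dot at crop (530,125), with no tool near it. A numeric check of how far home it is:

```bash
python3 -c "
from h import *
q=Q['l'];c,s=np.cos(q[2]),np.sin(q[2])
for n,e,z in(('dot',(530,125),.084),('shoe-',(628,185),.036),('shoe+',(497,265),.033),('T-',(656,198),.03),('slot end',(585,150),.030),('slot end2',(605,175),.03),('lip start',(318,315),.03),('lip start2',(340,345),.03)):
    w=ray('scene',((e[0]+.5)/6-.5+170,(e[1]+.5)/6-.5+240),z)[:2]-q[:2]; print(n,w@[c,s],w@[-s,c])
for e,z in(((585,150),.03),((605,175),.03)): print(e)
arm_t=arm.get_image('top')[:,:,::-1]; crop(arm_t,105,180,132,85,6,'pics/t6.png')"
```

```text
dot -0.07581726019772284 0.002194017928154898
shoe- -0.10985059265116602 0.024745800556167454
shoe+ -0.04085886884198214 0.021969422004354932
T- -0.11783376433218361 0.034441624389521606
slot end -0.10880068115927004 -0.006085074563831881
slot end2 -0.1075984887944857 0.010503393689905395
lip start 0.03354900093239193 -0.006106406292551289
lip start2 0.03444325084925525 0.012418836796740778
(585, 150)
(605, 175)
```

View pics/t6.png

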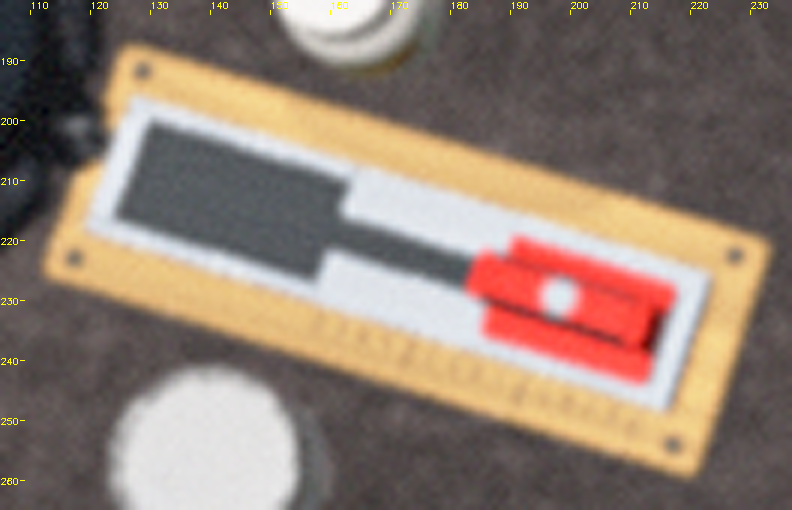

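With the scene camera's bias removed (lip start reads +34 mm against 30), the dot is at about −79 mm, which is fully home. In the top view the shoe's end plate lies at the end of the slot. The jar and tin stand where they were.

```bash
python3 -c "
from station import arm
print(arm.hand_in())"
```

```text
the job is handed in; nothing more can be done
None
```

The red stop is fully home against the closed end of the light board's track, released and upright, and the job was handed in at about 19 s; I pushed it while captive, gripped it only for the lift-over, and left the jars, tin, timer and shaker alone.

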